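# Lift the pawl and wind a ratchet jaw back onto a block

### The arm

A 6-joint arm with a two-finger parallel gripper is mounted at the origin on a cart in front of the work surface, level with it; the furniture and walls round the work are solid. World frame = base frame: x ahead of the robot, y to its left, z up, the work surface at z = 0. Lengths are in m, angles in degrees, forces in N, time in s.
With the tool pointing down it reaches from about 0.375 to 0.9 m from the base axis. Payload 3.1 kg.
Tool frame: the origin (TCP) lies between the finger pads; the fingertips stand 11 mm ahead of it and the grasp point (between the pads) lies 8 mm behind it; z points along the fingers, y is the line along which they close (so a half turn about z gives the same grasp; the last joint's range is limited). The gripper opens to 87 mm and grips with 3 to 60 N. Pads are 19 mm wide; open, the fingers measure 117 mm over their backs; the gripper's body (75 mm by 190 mm) begins 51 mm behind the grasp point.
Start: joints at [-86.259, 30.224, 82.088, -0, 67.689, -10.227], TCP at [0.151, -0.606, 0.234] pointing down, gripper open.
Joint ranges: [-176.69, 176.69], [-43.24, 126.21], [12.49, 139.97], [-82, 262], [0, 151.66], [-163.58, 163.58]. Speed limits (degrees/s): [159.86, 159.86, 180, 180, 180, 180].

### API

Orientations are given as a 3x3 rotation matrix whose columns are the frame's x, y, z axes.
In Python, from rig import bot gives the robot as it stands.
- The arm moves only by the tool apply_moves, never from a script. Its argument "steps" is a list that holds one entry, the list of rows, each a list of 7 numbers: the shift along the tool's x, y, z in cm, then the turn, a rotation vector about the tool's x, y, z in degrees, then the gripper command: -1 is shut, 1 is fully open, values between are in proportion. In form: [[[dx, dy, dz, rx, ry, rz, jaw], ...]]. A call has 1 to 20 rows; each row is the pose to reach, as a shift and turn from the pose commanded when the call began, along the tool's axes at that moment; what a row does not reach only later rows make up. A row lasts 1/8 s, in which the tool goes at most 62.5 mm and 10.7 degrees, less where a joint would pass 70% of its speed; a pose out of reach is approached as far as the arm can. A call with a gripper value outside its range is refused whole. The fingers move at their own pace and stop on an object; the grip force is fixed at half the most. Time passes only in rows, so rows that repeat a pose let the fingers close. It gives the time, the measured TCP pose, the force, the opening and the grip force at its end, in the units of the state.
- bot.read_state(): the state, without advancing time (a new reading comes with each control period).
- bot.capture(name): name is "scene" or "top"; returns the picture (420x560x3 uint8, blue, green, red); there is no depth.
- bot.camera_model(name): a dict with "intrinsics" (3x3 intrinsics, pixels), "R" (3x3) and "t" (3): a world point X has camera coordinates R X + t. Camera axes: x right, y down, z forward; pixel columns grow to the right and rows downward; lengths in m; the calibration is good to about 2 mm. A picture is of the moment at which its call begins. camera_model takes no time and is no camera call.
- bot.hand_in(): hands the job in; it is judged then, once.
The state is a dict: "time_s": time; "joint_positions": joint angles; "qvel": joint speeds; "tau": joint torques, N m; "position": TCP position; "tcp_rot": TCP orientation; "force": force on the tool from outside, world axes, zero at the start; "moment": the same for the moment, N m; "opening": opening from 0.0 (shut) to 1.0 (fully open); "grasp_force": force on a finger pad.
Only numpy, scipy, OpenCV 4.12 (cv2) and the standard library are available. Lean on these libraries where they do the work, as an engineer would, in place of code of your own. Each camera call takes 0.05 s, during which the arm holds its last target. There are 200 camera calls.

### The job

The ratchet wheel on the gluing jig holds its jaw drawn back. Swing the holding pawl clear of the teeth, then wind the wheel backwards (clockwise from above) by its crank until the jaw has pushed the loose beech block along the bed and nipped it, square and lightly but firmly, between jaw and fence (about 10 newtons; above 28 crushes the cork). Leave it nipped, with the pawl swung out; do not force the wheel against the pawl, do not push the jaw or the block by hand, and leave the things round the jig where they are.

Things in the scene. Friction and masses are not known exactly. Their poses are not given: they have to be found in the camera images.
- jig: plywood base plate, fixed to the bench, 12 mm thick (top at z = 12 mm). +x runs along the bed from wheel to fence, +y across it, z up; origin on the bed's middle line, underside. The bed is 104 mm wide and reaches to x = 180 mm; the wheel end covers x = -200 to -50, y = -100 to 60 mm. The wheel's axis stands at x = -105, y = 0 mm.
- wheel_hub (a point): point on the axis of the ratchet wheel, on the disc's upper face (z = 42 mm). The wheel is a flat steel disc with 12 saw teeth, 121 mm across the tooth tips, turning about a vertical axis; a hub boss 26 mm across (z = 50 mm, stud to 53 mm) and a 6 mm thick crank arm lie on it, the arm top at z = 50 mm.
- wheel (a joint): turn of the wheel, rad: about 0 with the jaw drawn back (stop at -0.02), growing as it is wound backwards, clockwise from above; to 3.9. 1 rad moves the jaw 18 mm to the fence. Stiff, stays where it is left: turning takes 0.2 N m (4.5 N along the knob's circle); each newton on the block adds 0.018 N m (0.4 N at the knob). With the pawl in it stops after 0.03 to 0.15 rad.
- crank_grip (a point): middle of the crank knob: an upright, freely spinning black knob, 19 mm in diameter, 42 mm tall (z = 51 to 93 mm, this point at 72 mm), 45 mm from the wheel's axis; goes round with the wheel. Starts on the jig's +y side of the hub. Nothing within 60 mm of its path stands higher than 53 mm.
- pawl (a joint): swing of the holding pawl, rad: 0 = nose fully in the teeth, growing as it swings out (clockwise seen from above); the nose clears the teeth above 0.2, stop at 0.9; well out is 0.4 or more. Stiff pivot without a spring: it stays where it is put; moving the thumb post takes about 1.2 N.
- pawl_pivot (a point): upright pivot of the pawl, its upper face, z = 41 mm, beside the wheel (in the jig's frame at x = -163, y = -78 mm)
- pawl_post (a point): middle of the pawl's thumb post: an upright round steel post, 14 mm in diameter, z = 40 to 80 mm (this point at 62 mm), on the pawl's outer arm 34 mm from the pivot; free space all round. To swing the pawl out, move the post clockwise (from above) about the pivot, at first along the jig's -x.
- jaw: sliding jaw, a wooden bar 90 mm wide across the bed with a 5 mm cork facing, 43 mm high over the bench; it moves along the jig's x only. Origin under its wooden bar; the cork face is 12 mm ahead of it in +x. Joined to the wheel by a steel rack.
- workpiece: loose beech block, 50 mm along the bed, 80 mm across, 40 mm tall, lying on the bed between jaw and fence, a little askew. Origin under its centre, x along its 50 mm. The fence beyond it is a wooden stop, 90 mm wide, 46 mm high over the bench, square to the bed, clamped somewhere else every time (face at 97 to 115 mm along the jig's x) and not measured: find it by feel.
- masking_tape: bystander: roll of masking tape, 104 mm across, 25 mm high, lying beyond the fence end of the bed. Origin under its centre.
- driver_amber: bystander: screwdriver with yellow handle, 235 mm long, lying beside the bed. Origin under its middle, its length along its y.
- screw_tin: bystander: open brown tin, 75 mm across and 79 mm high, standing farther back. Origin under its centre.
There are look-alikes about, which are no part of the job. What is shaped like the workpiece but purple is not meant.

How it is judged:
By the outcome, as a careful person would: the job done as asked, in the order asked, and still so for the second after the job is handed in, with the robot touching nothing.
It also fails if it takes over 72 s, if anything falls off the work surface, if the arm or the gripper's body presses on something with over 40 N, if the wrist force passes 120 N, or if a joint passes its speed limit or range.

## Working session

There is one attempt and no reset: what is moved stays moved. The work goes in short steps, Python scripts to look and compute and a tool call to move; the robot and the scene stay as the last step left them, time stands still between calls to the robot, and variables do not carry over. Pictures are saved under pics/ and viewed, at most 10 in all, crops included, and the job is handed in when it is done.

Besides the shell and the picture viewer there is one more tool, called after "Call:" by a JSON object that holds its "api" and its "payload". apply_moves: Moves the arm, as the interface text tells. Its arguments: {"type":"object","properties":{"steps":{"type":"array","items":{"type":"array","items":{"type":"array","items":{"type":"number"}}}}},"required":["steps"]}

```bash
ls; mkdir -p pics; python3 - <<'E'
from rig import bot
import cv2,numpy as np
for n in("scene","top"):
    im=bot.capture(n);cv2.imwrite(f"pics/{n}0.png",im)
    c=bot.camera_model(n);print(n,np.round(c["intrinsics"],1).tolist(),np.round(c["R"],3).tolist(),np.round(c["t"],3).tolist())
s=bot.read_state();print(s)
E
```

```text
pics
scene [[501.5, 0.0, 283.9], [0.0, 501.5, 206.4], [0.0, 0.0, 1.0]] [[-0.762, -0.647, -0.001], [-0.292, 0.346, -0.891], [0.577, -0.679, -0.453]] [0.464, 0.213, 1.465]
top [[495.5, 0.0, 275.1], [0.0, 495.5, 224.2], [0.0, 0.0, 1.0]] [[-0.014, -1.0, 0.017], [-0.988, 0.011, -0.156], [0.156, -0.019, -0.988]] [0.031, 0.594, 1.38]
{'time_s': 0.1, 'joint_positions': array([-8.62585989e+01,  3.02704128e+01,  8.21476593e+01, -6.54293211e-04,
        6.76909692e+01, -1.02254843e+01]), 'qvel': array([ 0.10783849, -0.03594149, -0.10441577, -0.01582329,  0.02562174,
        0.02946273]), 'tau': array([-4.40350595e-04, -4.40984881e+01, -1.77150553e+01,  6.35050214e-02,
        5.34176943e-02, -5.20238461e-05]), 'position': array([ 0.15085355, -0.6058714 ,  0.23271178]), 'tcp_rot': array([[ 9.70434358e-01,  2.41365154e-01, -1.34727871e-04],
       [ 2.41364970e-01, -9.70432557e-01,  1.89838340e-03],
       [ 3.27459290e-04, -1.87477506e-03, -9.99998189e-01]]), 'force': array([-0.71773397, -0.37042075,  0.05062463]), 'moment': array([ 0.00334386, -0.00347488,  0.02170026]), 'grasp_force': 0.0, 'opening': 0.9988990833202179}
```

View pics/scene0.png

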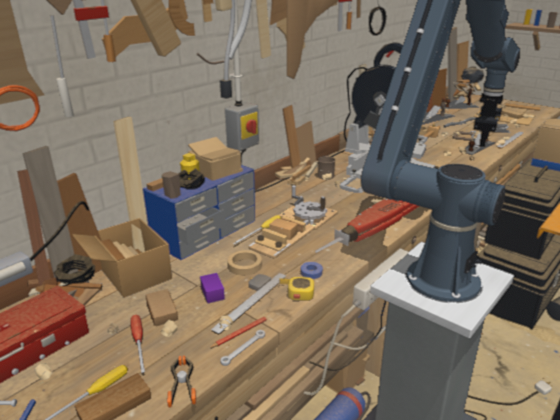

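View pics/top0.png

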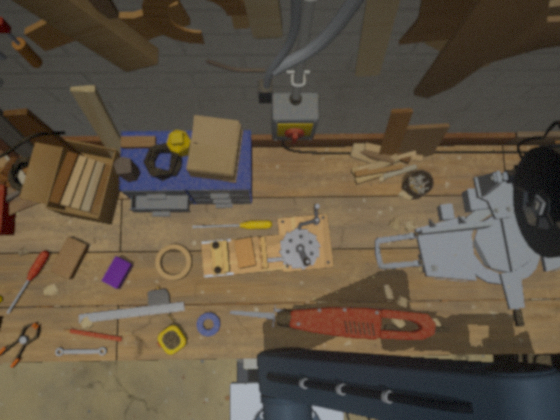

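```bash
python3 - <<'E'
import cv2
im=cv2.imread("pics/top0.png")[195:290,180:350]
cv2.imwrite("pics/c1.png",cv2.resize(im,None,fx=4.7,fy=4.7,interpolation=cv2.INTER_CUBIC))
im=cv2.imread("pics/scene0.png")[170:260,225:355]
cv2.imwrite("pics/c2.png",cv2.resize(im,None,fx=6,fy=6,interpolation=cv2.INTER_CUBIC))
E
```

```text
(no output)
```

View pics/c1.png

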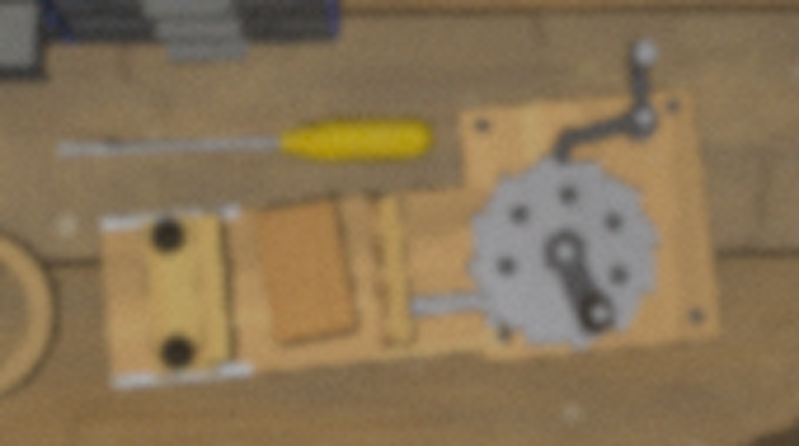

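View pics/c2.png

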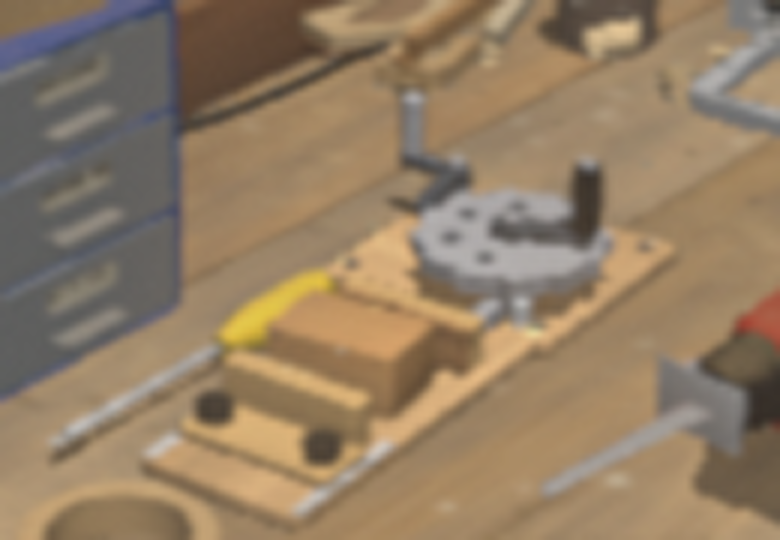

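Top view crop: hub (565,252), knob top (598,314), pawl pivot (642,120), post top (645,50), workpiece the beech block at (305,270) between fence and jaw; look-alikes in the full top picture are the purple block (118,271) and brown wood (72,257), neither on the jig. Only one knob (black) and one post (steel) fit the description.

```bash
cat > h.py <<'E'
from rig import bot
import numpy as np
def ray(n,uv,z):
    c=bot.camera_model(n);K,R,t=(np.array(c[k]) for k in("intrinsics","R","t"))
    o=-R.T@t; d=R.T@np.linalg.inv(K)@[uv[0],uv[1],1]
    return (o+d*(z-o[2])/d[2])
def crop(u,v): return ((u+.5)/4.7-.5+180,(v+.5)/4.7-.5+195)
def crop2(u,v): return ((u+.5)/6-.5+225,(v+.5)/6-.5+170)
E
python3 - <<'E'
from h import *
from scipy.spatial.transform import Rotation
pts=[("hub",565,250,.052,(-.105,0)),("pivot",642,120,.043,(-.163,-.078)),("c1",688,93,.012,(-.2,-.1)),("c2",719,333,.012,(-.2,.06)),("c3",102,215,.012,(.18,-.052)),("c4",115,388,.012,(.18,.052)),("c5",460,112,.012,(-.05,-.1)),("post",645,50,.08,None),("knob",598,314,.093,None)]
W=[];J=[]
P={}
for n,u,v,z,j in pts:
    p=ray("top",crop(u,v),z);P[n]=p
    if j: W.append(p[:2]);J.append(j)
W=np.array(W);J=np.array(J)
a=W-W.mean(0);b=J-J.mean(0)
th=np.arctan2((b[:,0]*a[:,1]-b[:,1]*a[:,0]).sum(),(a*b).sum())
R=np.array([[np.cos(th),-np.sin(th)],[np.sin(th),np.cos(th)]]);t=W.mean(0)-R@J.mean(0)
print("th",np.degrees(th),"t",t,"res mm",np.round((W-(J@R.T+t))*1e3,1).tolist())
for n in P: print(n,P[n].round(4),"jig",((P[n][:2]-t)@R*1e3).round(1))
for n,u,v,z in(("post",413,95,.08),("knob",588,163,.093)):
    p=ray("scene",crop2(u,v),z);print("scene",n,p.round(4),"jig",((p[:2]-t)@R*1e3).round(1))
for n,u,v,z in(("fence",228,290,.046),("jawcork",380,270,.043),("fenceface L",222,215,.046),("blk",305,270,.04)):
    p=ray("top",crop(u,v),z);print(n,((p[:2]-t)@R*1e3).round(1))
E
```

```text
th 94.82573372133733 t [0.51529121 0.05867162] res mm [[0.9, 0.1], [-1.0, 1.5], [-3.9, 3.8], [4.1, 2.5], [2.8, -3.0], [-1.0, -3.2], [-1.9, -1.7]]
hub [ 0.525  -0.0459  0.052 ] jig [-105.    -0.9]
pivot [ 0.6058 -0.0957  0.043 ] jig [-161.4  -77.2]
c1 [ 0.6278 -0.1284  0.012 ] jig [-195.9  -96.4]
c2 [ 0.4764 -0.1431  0.012 ] jig [-197.8   55.7]
c3 [0.5547 0.2394 0.012 ] jig [176.8 -54.5]
c4 [0.4474 0.2305 0.012 ] jig [176.9  53.2]
c5 [0.6173 0.0155 0.012 ] jig [-51.6 -98. ]
post [ 0.6424 -0.0948  0.08  ] jig [-163.7 -113.7]
knob [ 0.4826 -0.0616  0.093 ] jig [-117.1   42.7]
scene post [ 0.6408 -0.0933  0.08  ] jig [-161.9 -112.3]
scene knob [ 0.485  -0.0633  0.093 ] jig [-119.    40.4]
fence [100.4   3.1]
jawcork [ 7.7 -0.5]
fenceface L [100.2 -42.9]
blk [53.2 -5.2]
```

```bash
cat >> h.py <<'E'
def row(p,ydeg=None,s=None):
    "row (cm, deg about tool z) from the present pose to world p with tool y at ydeg"
    s=s or bot.read_state();R=s["tcp_rot"]
    d=R.T@(np.array(p)-s["position"])*100
    now=np.degrees(np.arctan2(R[1,1],R[0,1]))
    return d.round(2).tolist(), None if ydeg is None else round(now-ydeg,1)
E
python3 - <<'E'
from h import *
for p in((.28,-.35,.30),(.40,-.10,.30),(.637,-.060,.20),(.637,-.06,.066)): print(row(p,80))
E
```

```text
([18.71, -21.73, -6.68], np.float64(-156.0))
([36.39, -43.09, -6.64], np.float64(-156.0))
([60.35, -41.23, 3.37], np.float64(-156.0))
([60.35, -41.21, 16.77], np.float64(-156.0))
```

Call:
{"api": "apply_moves", "payload": {"steps": [[[4.5, -5.4, -3, 0, 0, -10, -1], [9, -10.8, -6.5, 0, 0, -20, -1], [13.5, -16.2, -6.5, 0, 0, -30, -1], [18, -21.6, -6.5, 0, 0, -40, -1], [22, -26, -6.5, 0, 0, -50, -1], [26, -30.5, -6.5, 0, 0, -60, -1], [30, -35, -6.5, 0, 0, -70, -1], [33, -39, -6.5, 0, 0, -80, -1], [36.4, -43, -6.5, 0, 0, -90, -1], [40, -43, -6.5, 0, 0, -100, -1], [44, -42.5, -6.5, 0, 0, -110, -1], [48, -42, -6.5, 0, 0, -120, -1], [52, -41.7, -6.5, 0, 0, -130, -1], [56, -41.4, -3, 0, 0, -140, -1], [60.3, -41.2, 1, 0, 0, -150, -1], [60.3, -41.2, 3.4, 0, 0, -156, -1], [60.3, -41.2, 7, 0, 0, -156, -1], [60.3, -41.2, 10, 0, 0, -156, -1], [60.3, -41.2, 10, 0, 0, -156, -1]]]}}

```text
time_s: 2.48
position: [0.6342, -0.0605, 0.1305]
tcp_rot: [[-0.985, 0.174, -0.007], [0.174, 0.985, 0.002], [0.007, 0.001, -1.0]]
force: [0.2, 0.1, -0.2]
opening: 0.01
grasp_force: 0.0
```

```bash
python3 - <<'E'
from h import *
import cv2
s=bot.read_state();print(s["joint_positions"].round(1),s["position"].round(4),s["tcp_rot"].round(3).tolist())
for p in((.637,-.06,.066),(.634,-.0925,.066)): print(row(p,80))
a=bot.capture("top")[170:290,200:360];b=bot.capture("scene")[150:270,225:385]
cv2.imwrite("pics/a1.png",cv2.resize(np.hstack([a,b]),None,fx=2.5,fy=2.5,interpolation=cv2.INTER_CUBIC))
E
```

```text
[-15.5  38.3  85.    0.   57.1 -95.4] [ 0.6342 -0.0605  0.1305] [[-0.985, 0.174, -0.007], [0.174, 0.985, 0.002], [0.007, 0.001, -1.0]]
([-0.31, 0.09, 6.45], np.float64(-0.0))
([-0.58, -3.16, 6.44], np.float64(-0.0))
```

View pics/a1.png

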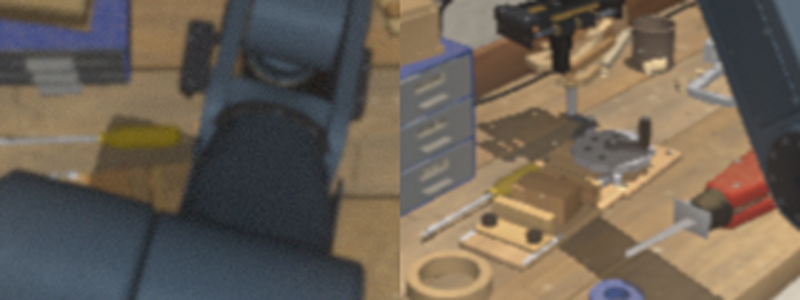

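Top view is hidden by the arm; in the scene part the shut fingers (560,50) are above and to the left of the post (573,95), as planned.

Call:
{"api": "apply_moves", "payload": {"steps": [[[-0.3, 0.1, 3.5, 0, 0, 0, -1], [-0.3, 0.1, 6.4, 0, 0, 0, -1], [-0.3, 0.1, 6.4, 0, 0, 0, -1], [-0.3, -0.4, 6.4, 0, 0, 0, -1], [-0.3, -0.9, 6.4, 0, 0, 0, -1]]]}}

```text
time_s: 3.2
position: [0.6393, -0.0713, 0.0716]
tcp_rot: [[-0.985, 0.174, 0.004], [0.174, 0.985, -0.001], [-0.004, -0.001, -1.0]]
force: [-0.3, 1.3, 0.1]
opening: 0.003
grasp_force: 0.0
```

Call:
{"api": "apply_moves", "payload": {"steps": [[[0, -0.4, 0, 0, 0, 0, -1], [0, -0.8, 0, 0, 0, 0, -1], [-0.1, -1.2, 0, 0, 0, 0, -1], [-0.1, -1.2, 0, 0, 0, 0, -1]]]}}

```text
time_s: 3.7
position: [0.6367, -0.0831, 0.0696]
tcp_rot: [[-0.985, 0.174, -0.001], [0.174, 0.985, -0.001], [0.0, -0.001, -1.0]]
force: [-0.5, -0.5, -0.0]
opening: 0.006
grasp_force: 0.0
```

Call:
{"api": "apply_moves", "payload": {"steps": [[[0.1, -0.4, 0, 0, 0, 0, -1], [0.2, -0.8, 0, 0, 0, 0, -1], [0.3, -1.2, 0, 0, 0, 0, -1]]]}}

```text
time_s: 4.08
position: [0.6317, -0.0941, 0.0695]
tcp_rot: [[-0.985, 0.174, -0.0], [0.174, 0.985, -0.0], [0.0, -0.0, -1.0]]
force: [0.5, 1.1, 0.4]
opening: 0.004
grasp_force: 0.8
```

Call:
{"api": "apply_moves", "payload": {"steps": [[[0, 0, 0, 0, 0, 0, -1], [0, 1.0, 0, 0, 0, 0, -1], [0, 1.0, -3, 0, 0, 0, -1], [0, 1.0, -7, 0, 0, 0, -1], [4, 1.0, -10, 0, 0, -10, 0], [9, 1.0, -10, 0, 0, -20, 0], [14, 1.5, -10, 0, 0, -30, 0], [18, 2, -10, 0, 0, -32, 0], [18, 2, -10, 0, 0, -32, 0]]]}}

```text
time_s: 5.2
position: [0.4538, -0.0406, 0.1694]
tcp_rot: [[-0.927, -0.375, -0.005], [-0.375, 0.927, 0.002], [0.004, 0.004, -1.0]]
force: [-0.1, -0.1, 0.1]
opening: 0.461
grasp_force: 0.0
```

```bash
python3 - <<'E'
from h import *
import cv2
a=bot.capture("top");b=bot.capture("scene")
cv2.imwrite("pics/t2.png",a);cv2.imwrite("pics/s2.png",b)
a=a[170:290,200:360];b=b[170:290,225:385]
cv2.imwrite("pics/a2.png",cv2.resize(np.hstack([a,b]),None,fx=2.5,fy=2.5,interpolation=cv2.INTER_CUBIC))
s=bot.read_state();print(s["joint_positions"].round(1))
for z in(.14,.076): print(row((.4837,-.0622,z),112))
E
```

```text
[ -19.2   23.6  108.9   -0.    47.4 -131.2]
([-1.56, -2.74, 3.0], np.float64(-0.0))
([-1.56, -2.73, 9.4], np.float64(-0.0))
```

View pics/a2.png

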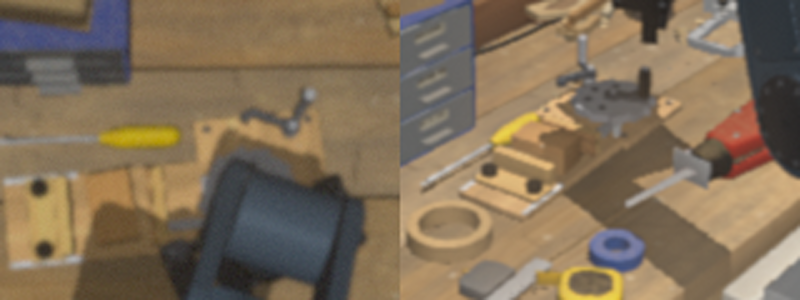

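Pawl has swung out: pivot at crop (291,127), post at (309,94). Measure it and work out the knob approach.

```bash
python3 - <<'E'
from h import *
pv=ray("top",(200+291.5/2.5-.5,170+127/2.5-.5),.041);po=ray("top",(200+309.5/2.5-.5,170+94/2.5-.5),.08)
d=po-pv;print(pv,po,np.hypot(*d[:2]),"swing",np.radians(4.8-90+90)-np.arctan2(d[1],d[0]))
E
```

```text
[ 0.6056347 -0.0955964  0.041    ] [ 0.63683332 -0.11299798  0.08      ] 0.035723507706228265 swing 0.5925631784648491
```

Call:
{"api": "apply_moves", "payload": {"steps": [[[-0.8, -1.4, 1.5, 0, 0, 0, 0.1], [-1.6, -2.7, 3, 0, 0, 0, 0.1], [-1.6, -2.7, 3, 0, 0, 0, 0.1], [-1.6, -2.7, 6, 0, 0, 0, 0.1], [-1.6, -2.7, 9.0, 0, 0, 0, 0.1], [-1.6, -2.7, 9.0, 0, 0, 0, 0.1]]]}}

```text
time_s: 6.05
position: [0.482, -0.0612, 0.0784]
tcp_rot: [[-0.927, -0.374, -0.004], [-0.374, 0.927, 0.001], [0.003, 0.003, -1.0]]
force: [-0.5, 0.5, 0.4]
opening: 0.55
grasp_force: 0.0
```

Call:
{"api": "apply_moves", "payload": {"steps": [[[0, 0, 0, 0, 0, 0, -0.4], [0, 0, 0, 0, 0, 0, -0.6], [0, 0, 0, 0, 0, 0, -1], [0, 0, 0, 0, 0, 0, -1], [0, 0, 0, 0, 0, 0, -1], [0, 0, 0, 0, 0, 0, -1]]]}}

```text
time_s: 6.8
position: [0.4832, -0.0616, 0.0802]
tcp_rot: [[-0.927, -0.374, 0.001], [-0.374, 0.927, 0.0], [-0.001, -0.0, -1.0]]
force: [-0.4, 0.8, 5.6]
opening: 0.206
grasp_force: 30.0
```

Call:
{"api": "apply_moves", "payload": {"steps": [[[-0.02, 0.39, 0, 0, 0, 5, -1], [-0.07, 0.78, 0, 0, 0, 10, -1], [-0.15, 1.16, 0, 0, 0, 15, -1], [-0.27, 1.54, 0, 0, 0, 20, -1]]]}}

```text
time_s: 7.3
position: [0.48, -0.0479, 0.0802]
tcp_rot: [[-0.999, -0.033, 0.001], [-0.033, 0.999, -0.002], [-0.001, -0.003, -1.0]]
force: [-3.0, -4.1, 5.4]
opening: 0.209
grasp_force: 30.0
```

```bash
cat >> h.py <<'E'
H=np.array([.5241,-.046])
def st():
    s=bot.read_state();R=s["tcp_rot"];p=s["position"];f=s["force"];d=p[:2]-H
    r=np.hypot(*d);u=d/r;tcw=np.array([u[1],-u[0]])
    print("r",(r*1e3).round(1),"ang",np.degrees(np.arctan2(d[1],d[0])).round(1)%360,"yaw y",np.degrees(np.arctan2(R[1,1],R[0,1])).round(1),"Frad",(f[:2]@u).round(2),"Ftan(cw)",(f[:2]@tcw).round(2),"Fz",f[2].round(1),"z",p[2].round(4),"Ftool",(R.T@f).round(2),"open",s["opening"],"t",s["time_s"],"M",s["moment"].round(2))
E
python3 -c "
from h import *
st()"
```

```text
r 44.2 ang 182.5 yaw y 91.9 Frad 3.15 Ftan(cw) -3.96 Fz 5.4 z 0.0802 Ftool [ 3.1  -4.   -5.42] open 0.20882772486507878 t 7.3 M [-0.84  0.28  0.  ]
```

Call:
{"api": "apply_moves", "payload": {"steps": [[[0.0, 0.39, 0, 0, 0, 5, -1], [-0.03, 0.78, 0, 0, 0, 10, -1], [-0.1, 1.16, 0, 0, 0, 15, -1], [-0.22, 1.54, 0, 0, 0, 20, -1], [-0.37, 1.9, 0, 0, 0, 25, -1], [-0.55, 2.25, 0, 0, 0, 30, -1]]]}}

```text
time_s: 8.05
position: [0.4841, -0.0248, 0.0802]
tcp_rot: [[-0.882, 0.471, -0.001], [0.471, 0.882, -0.002], [-0.0, -0.002, -1.0]]
force: [-3.3, -4.2, 6.8]
opening: 0.209
grasp_force: 30.0
```

```bash
python3 -c "
from h import *
st()"
```

```text
r 45.2 ang 152.0 yaw y 61.9 Frad 0.93 Ftan(cw) -5.21 Fz 6.8 z 0.0802 Ftool [ 0.92 -5.23 -6.74] open 0.20931319257943998 t 8.05 M [-0.7   0.38  0.  ]
```

Call:
{"api": "apply_moves", "payload": {"steps": [[[-0.02, 0.39, 0, 0, 0, 5, -1], [-0.07, 0.78, 0, 0, 0, 10, -1], [-0.15, 1.16, 0, 0, 0, 15, -1], [-0.27, 1.54, 0, 0, 0, 20, -1], [-0.42, 1.9, 0, 0, 0, 25, -1], [-0.6, 2.25, 0, 0, 0, 30, -1]]]}}

```text
time_s: 8.8
position: [0.4988, -0.0072, 0.0801]
tcp_rot: [[-0.528, 0.849, -0.003], [0.849, 0.528, -0.001], [0.001, -0.003, -1.0]]
force: [-4.7, -3.2, 9.0]
opening: 0.21
grasp_force: 30.0
```

```bash
python3 -c "
from h import *
st()"
```

```text
r 46.3 ang 123.1 yaw y 31.9 Frad -0.1 Ftan(cw) -5.73 Fz 9.0 z 0.0801 Ftool [-0.21 -5.76 -9.03] open 0.2103765110792264 t 8.8 M [-0.49  0.63 -0.02]
```

Call:
{"api": "apply_moves", "payload": {"steps": [[[-0.02, 0.39, -0.05, 0, 0, 5, -1], [-0.07, 0.78, -0.05, 0, 0, 10, -1], [-0.15, 1.16, -0.05, 0, 0, 15, -1], [-0.27, 1.54, -0.05, 0, 0, 20, -1], [-0.42, 1.9, -0.05, 0, 0, 25, -1], [-0.42, 1.9, -0.05, 0, 0, 25, -1]]]}}

```text
time_s: 9.55
position: [0.5165, 0.0003, 0.0802]
tcp_rot: [[-0.121, 0.993, -0.005], [0.993, 0.121, 0.001], [0.002, -0.005, -1.0]]
force: [-4.1, 0.7, 5.3]
opening: 0.204
grasp_force: 30.0
```

```bash
python3 -c "
from h import *
st()"
```

```text
r 46.9 ang 99.3 yaw y 7.0 Frad 1.37 Ftan(cw) -3.98 Fz 5.3 z 0.0802 Ftool [ 1.22 -4.06 -5.29] open 0.20422253345339406 t 9.55 M [0.2  0.48 0.03]
```

Call:
{"api": "apply_moves", "payload": {"steps": [[[-0.01, 0.24, 0, 0, 0, 3, -1], [-0.02, 0.47, 0, 0, 0, 6, -1], [-0.05, 0.7, 0, 0, 0, 9, -1], [-0.1, 0.94, 0, 0, 0, 12, -1]]]}}

```text
time_s: 10.05
position: [0.5249, 0.0011, 0.0802]
tcp_rot: [[0.09, 0.996, -0.007], [0.996, -0.09, 0.002], [0.001, -0.007, -1.0]]
force: [-4.7, 3.7, 7.3]
opening: 0.206
grasp_force: 30.0
```

```bash
python3 -c "
from h import *
st()"
```

```text
r 47.1 ang 89.0 yaw y -5.1 Frad 3.57 Ftan(cw) -4.79 Fz 7.3 z 0.0802 Ftool [ 3.23 -5.09 -7.31] open 0.20553615650935772 t 10.05 M [ 0.55  0.69 -0.02]
```

Call:
{"api": "apply_moves", "payload": {"steps": [[[0, 0.16, 0, 0, 0, 2, -1], [-0.01, 0.31, 0, 0, 0, 4, -1], [-0.02, 0.47, 0, 0, 0, 6, -1]]]}}

```text
time_s: 10.42
position: [0.5298, 0.0009, 0.0802]
tcp_rot: [[0.193, 0.981, -0.006], [0.981, -0.193, 0.003], [0.001, -0.007, -1.0]]
force: [-3.4, 4.6, 7.6]
opening: 0.206
grasp_force: 30.0
```

```bash
python3 -c "
from h import *
st()"
```

```text
r 47.2 ang 83.1 yaw y -11.1 Frad 4.21 Ftan(cw) -3.89 Fz 7.6 z 0.0802 Ftool [ 3.92 -4.24 -7.59] open 0.20577534664626065 t 10.425 M [ 0.71  0.64 -0.02]
```

Call:
{"api": "apply_moves", "payload": {"steps": [[[0.02, 0.16, 0, 0, 0, 2, -1], [0.02, 0.31, 0, 0, 0, 4, -1], [0.02, 0.47, 0, 0, 0, 6, -1]]]}}

```text
time_s: 10.8
position: [0.5347, 0.0001, 0.0802]
tcp_rot: [[0.294, 0.956, -0.006], [0.956, -0.294, 0.002], [0.001, -0.006, -1.0]]
force: [-4.9, 4.9, 6.8]
opening: 0.208
grasp_force: 30.0
```

```bash
sed -i 's/^H=.*/H=np.array([.525,-.044])/' h.py; python3 -c "
from h import *
st()
import cv2
b=bot.capture('scene')[170:260,225:355]; a=bot.capture('top')[195:285,190:320]
cv2.imwrite('pics/a3.png',cv2.resize(np.hstack([a,b]),None,fx=3,fy=3,interpolation=cv2.INTER_CUBIC))"
```

```text
r 45.1 ang 77.7 yaw y -17.1 Frad 3.74 Ftan(cw) -5.8 Fz 6.8 z 0.0802 Ftool [ 3.24 -6.13 -6.74] open 0.20778403681226357 t 10.8 M [0.71 0.54 0.02]
```

View pics/a3.png

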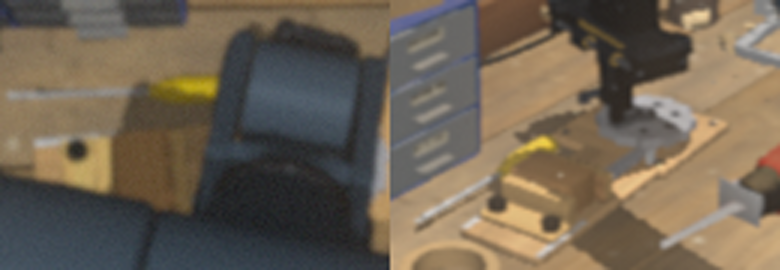

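The scene crop shows the block (540,170) almost up to the fence; the gripper holds the knob. Now fine steps.

Call:
{"api": "apply_moves", "payload": {"steps": [[[0.01, 0.08, 0, 0, 0, 1, -1], [0.02, 0.16, 0, 0, 0, 2, -1]]]}}

```text
time_s: 11.15
position: [0.5364, -0.0003, 0.0802]
tcp_rot: [[0.327, 0.945, -0.005], [0.945, -0.327, 0.002], [0.0, -0.006, -1.0]]
force: [-3.4, 3.5, 6.1]
opening: 0.206
grasp_force: 30.0
```

```bash
python3 -c "
from h import *
st()"
```

```text
r 45.2 ang 75.3 yaw y -19.1 Frad 2.55 Ftan(cw) -4.22 Fz 6.1 z 0.0802 Ftool [ 2.22 -4.44 -6.11] open 0.20564491327631396 t 11.15 M [ 0.65  0.56 -0.09]
```

Call:
{"api": "apply_moves", "payload": {"steps": [[[0.01, 0.08, 0, 0, 0, 1, -1], [0.02, 0.16, 0, 0, 0, 2, -1]]]}}

```text
time_s: 11.4
position: [0.5381, -0.0007, 0.0802]
tcp_rot: [[0.36, 0.933, -0.005], [0.933, -0.36, 0.002], [0.0, -0.006, -1.0]]
force: [-3.9, 3.1, 6.2]
opening: 0.209
grasp_force: 30.0
```

```bash
python3 -c "
from h import *
st()"
```

```text
r 45.2 ang 73.2 yaw y -21.1 Frad 1.82 Ftan(cw) -4.59 Fz 6.2 z 0.0802 Ftool [ 1.47 -4.75 -6.17] open 0.20859535938575122 t 11.4 M [ 0.59  0.62 -0.02]
```

Call:
{"api": "apply_moves", "payload": {"steps": [[[0, 0.08, 0, 0, 0, 1, -1], [0, 0.16, 0, 0, 0, 2, -1]]]}}

```text
time_s: 11.65
position: [0.5396, -0.0012, 0.0802]
tcp_rot: [[0.392, 0.92, -0.005], [0.92, -0.392, 0.002], [0.0, -0.006, -1.0]]
force: [-4.2, 3.0, 6.6]
opening: 0.205
grasp_force: 30.0
```

Call:
{"api": "apply_moves", "payload": {"steps": [[[0, 0.08, 0, 0, 0, 1, -1], [0, 0.16, 0, 0, 0, 2, -1]]]}}

```text
time_s: 11.9
position: [0.5403, -0.0014, 0.0802]
tcp_rot: [[0.424, 0.906, -0.007], [0.906, -0.424, 0.003], [-0.0, -0.008, -1.0]]
force: [-5.7, 5.7, 8.5]
opening: 0.206
grasp_force: 30.0
```

```bash
python3 -c "
from h import *
st()"
```

```text
r 45.2 ang 70.3 yaw y -25.1 Frad 3.45 Ftan(cw) -7.26 Fz 8.5 z 0.0802 Ftool [ 2.75 -7.62 -8.44] open 0.20554968767920323 t 11.9 M [ 0.89  0.85 -0.05]
```

Call:
{"api": "apply_moves", "payload": {"steps": [[[0, 0.03, 0, 0, 0, 0, -1], [0, 0.03, 0, 0, 0, 0, -1]]]}}

```text
time_s: 12.15
position: [0.5402, -0.0015, 0.0802]
tcp_rot: [[0.423, 0.906, -0.008], [0.906, -0.423, 0.003], [-0.0, -0.008, -1.0]]
force: [-4.5, 4.6, 7.4]
opening: 0.206
grasp_force: 30.0
```

```bash
python3 -c "
from h import *
st()
for i in range(4):
    im=bot.capture('top'); st()
import cv2
cv2.imwrite('pics/t4.png',im)
s=bot.capture('scene')[195:255,245:325]; a=im[225:285,190:270]
cv2.imwrite('pics/a4.png',cv2.resize(np.hstack([a,s]),None,fx=5,fy=5,interpolation=cv2.INTER_CUBIC))"
```

```text
r 45.2 ang 70.3 yaw y -25.1 Frad 2.8 Ftan(cw) -5.75 Fz 7.4 z 0.0802 Ftool [ 2.25 -6.04 -7.31] open 0.20622124398131012 t 12.15 M [ 0.79  0.78 -0.04]
r 45.2 ang 70.3 yaw y -25.1 Frad 3.12 Ftan(cw) -6.16 Fz 8.3 z 0.0802 Ftool [ 2.53 -6.49 -8.25] open 0.20672103584115628 t 12.2 M [ 0.81  0.79 -0.01]
r 45.2 ang 70.3 yaw y -25.1 Frad 2.96 Ftan(cw) -6.73 Fz 8.5 z 0.0802 Ftool [ 2.32 -7.04 -8.45] open 0.20489048379887345 t 12.25 M [ 0.81  0.77 -0.03]
r 45.2 ang 70.4 yaw y -25.1 Frad 3.74 Ftan(cw) -6.59 Fz 7.6 z 0.0802 Ftool [ 3.1  -6.98 -7.57] open 0.2059981127835919 t 12.3 M [ 0.86  0.81 -0.03]
r 45.2 ang 70.3 yaw y -25.1 Frad 2.96 Ftan(cw) -7.05 Fz 7.7 z 0.0802 Ftool [ 2.28 -7.36 -7.62] open 0.20751148534098163 t 12.35 M [ 0.88  0.76 -0.02]
```

View pics/a4.png

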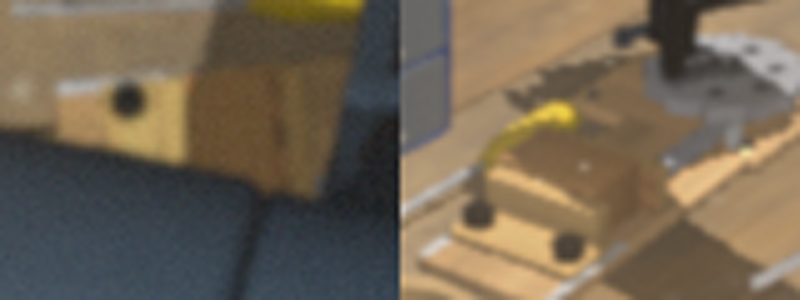

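Block lies flat against the fence (edge at 187) and the jaw (278), nipped lightly; a bit more.

Call:
{"api": "apply_moves", "payload": {"steps": [[[-0.02, 0.06, 0, 0, 0, 0, -1], [-0.02, 0.06, 0, 0, 0, 0, -1]]]}}

```text
time_s: 12.65
position: [0.5403, -0.0015, 0.0802]
tcp_rot: [[0.424, 0.906, -0.008], [0.906, -0.424, 0.004], [-0.0, -0.009, -1.0]]
force: [-5.1, 6.5, 7.9]
opening: 0.206
grasp_force: 30.0
```

```bash
python3 -c "
from h import *
for i in range(3): bot.capture('top'); st()"
```

```text
r 45.2 ang 70.2 yaw y -25.1 Frad 4.87 Ftan(cw) -7.45 Fz 8.6 z 0.0802 Ftool [ 4.16 -7.94 -8.53] open 0.20427457423992187 t 12.7 M [ 1.01  0.89 -0.02]
r 45.2 ang 70.3 yaw y -25.1 Frad 3.73 Ftan(cw) -8.22 Fz 10.7 z 0.0802 Ftool [  2.95  -8.63 -10.64] open 0.20577709559731272 t 12.75 M [ 0.99  0.9  -0.02]
r 45.1 ang 70.3 yaw y -25.1 Frad 3.37 Ftan(cw) -7.48 Fz 8.5 z 0.0802 Ftool [ 2.67 -7.84 -8.45] open 0.20932663645887853 t 12.8 M [1.06 0.84 0.01]
```

Call:
{"api": "apply_moves", "payload": {"steps": [[[0, 0.06, 0, 0, 0, 0, -1], [0, 0.06, 0, 0, 0, 0, -1]]]}}

```text
time_s: 13.05
position: [0.5403, -0.0015, 0.0801]
tcp_rot: [[0.424, 0.906, -0.009], [0.906, -0.424, 0.004], [-0.0, -0.01, -1.0]]
force: [-6.3, 6.2, 9.4]
opening: 0.207
grasp_force: 30.0
```

```bash
python3 -c "
from h import *
for i in range(3): bot.capture('top'); st()"
```

```text
r 45.1 ang 70.2 yaw y -25.1 Frad 4.28 Ftan(cw) -8.14 Fz 9.2 z 0.0802 Ftool [ 3.52 -8.59 -9.11] open 0.20536226676498792 t 13.1 M [ 1.09  0.99 -0.  ]
r 45.1 ang 70.2 yaw y -25.1 Frad 4.61 Ftan(cw) -7.29 Fz 9.1 z 0.0802 Ftool [ 3.92 -7.77 -9.01] open 0.20460781651160734 t 13.15 M [1.11 1.01 0.04]
r 45.2 ang 70.2 yaw y -25.1 Frad 3.75 Ftan(cw) -7.92 Fz 9.1 z 0.0802 Ftool [ 3.02 -8.32 -9.03] open 0.2058768709945101 t 13.2 M [ 1.11  1.   -0.01]
```

Call:
{"api": "apply_moves", "payload": {"steps": [[[-0.03, 0.1, 0, 0, 0, 0, -1], [-0.03, 0.1, 0, 0, 0, 0, -1]]]}}

```text
time_s: 13.45
position: [0.5404, -0.0016, 0.0801]
tcp_rot: [[0.424, 0.906, -0.011], [0.906, -0.424, 0.005], [0.0, -0.012, -1.0]]
force: [-6.7, 7.7, 10.6]
opening: 0.209
grasp_force: 30.0
```

```bash
python3 -c "
from h import *
for i in range(3): bot.capture('top'); st()"
```

```text
r 45.1 ang 70.1 yaw y -25.1 Frad 5.06 Ftan(cw) -8.9 Fz 10.4 z 0.0801 Ftool [  4.24  -9.45 -10.29] open 0.20976309829893147 t 13.5 M [ 1.37  1.14 -0.04]
r 45.1 ang 70.1 yaw y -25.1 Frad 4.47 Ftan(cw) -9.01 Fz 10.6 z 0.0801 Ftool [  3.64  -9.51 -10.46] open 0.2035535145132478 t 13.55 M [ 1.35  1.13 -0.01]
r 45.1 ang 70.1 yaw y -25.1 Frad 6.02 Ftan(cw) -10.12 Fz 10.9 z 0.0801 Ftool [  5.09 -10.74 -10.77] open 0.20577860847635604 t 13.6 M [1.43 1.12 0.02]
```

Call:
{"api": "apply_moves", "payload": {"steps": [[[0.05, -0.12, -0.05, 0, 0, 0, -1], [0.1, -0.22, -0.1, 0, 0, 0, -1]]]}}

```text
time_s: 13.85
position: [0.5403, -0.0014, 0.0803]
tcp_rot: [[0.423, 0.906, -0.008], [0.906, -0.423, 0.002], [-0.001, -0.008, -1.0]]
force: [-2.5, 2.0, -1.8]
opening: 0.21
grasp_force: 30.0
```

```bash
python3 -c "
from h import *
st()"
```

```text
r 45.3 ang 70.3 yaw y -25.0 Frad 1.07 Ftan(cw) -3.01 Fz -1.8 z 0.0803 Ftool [ 0.79 -3.08  1.85] open 0.2096889919905722 t 13.85 M [ 0.22  0.48 -0.05]
```

Call:
{"api": "apply_moves", "payload": {"steps": [[[0.1, -0.28, -0.1, 0, 0, 0, 0.1], [0.1, -0.28, -0.1, 0, 0, 0, 0.1], [0.1, -0.28, -0.1, 0, 0, 0, 0.1], [0.1, -0.28, -0.1, 0, 0, 0, 0.1], [0.1, -0.28, -3, 0, 0, 0, 0.1], [0.1, -0.28, -7, 0, 0, 0, 0.1], [0.1, -0.28, -12, 0, 0, 0, 0.1], [5, -0.28, -17, 0, 0, 0, 0.1], [5, 5, -20, 0, 0, 0, 0.1]]]}}

```text
time_s: 14.98
position: [0.6085, 0.0249, 0.283]
tcp_rot: [[0.419, 0.908, 0.0], [0.908, -0.419, 0.001], [0.001, -0.0, -1.0]]
force: [1.2, -0.1, -0.9]
opening: 0.553
grasp_force: 0.0
```

```bash
python3 -c "
from h import *
st()
print(bot.read_state()['position'])
for p in((.42,-.2,.28),(.34,-.32,.28)): print(row(p))"
```

```text
r 108.3 ang 39.5 yaw y -24.8 Frad 0.81 Ftan(cw) 0.83 Fz -0.9 z 0.283 Ftool [0.37 1.1  0.93] open 0.5527058945744995 t 14.975 M [-0.06 -0.15  0.03]
[0.60849474 0.02492435 0.28295776]
([-28.32, -7.69, 0.26], None)
([-42.57, -9.92, 0.25], None)
```

Call:
{"api": "apply_moves", "payload": {"steps": [[[-5, -1.4, 0, 0, 0, 0, 0.1], [-10, -2.7, 0, 0, 0, 0, 0.1], [-15, -4.1, 0, 0, 0, 0, 0.1], [-20, -5.4, 0, 0, 0, 0, 0.1], [-25, -6.8, 0, 0, 0, 0, 0.1], [-30, -8, 0, 0, 0, 0, 0.1], [-35, -8.8, 0, 0, 0, 0, 0.1], [-40, -9.6, 0, 0, 0, 0, 0.1], [-40, -9.6, 0, 0, 0, 0, 0.1]]]}}

```text
time_s: 16.1
position: [0.3519, -0.3033, 0.2806]
tcp_rot: [[0.428, 0.904, 0.0], [0.904, -0.428, -0.002], [-0.001, 0.001, -1.0]]
force: [-0.2, -0.1, 0.0]
opening: 0.551
grasp_force: 0.0
```

```bash
python3 -c "
from h import *
import cv2
a=bot.capture('top')[195:290,180:350];b=bot.capture('scene')[170:265,225:355]
cv2.imwrite('pics/a5.png',cv2.resize(np.hstack([a,b]),None,fx=2.65,fy=2.65,interpolation=cv2.INTER_CUBIC))"
```

```text
(no output)
```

View pics/a5.png

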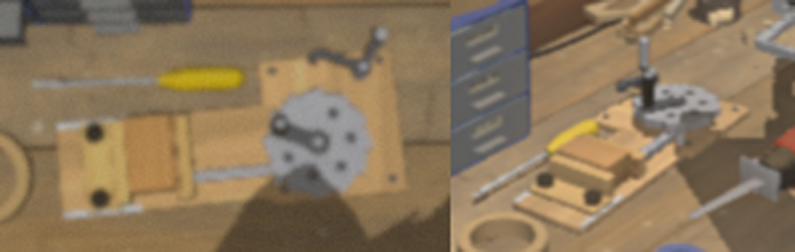

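The picture shows the block square and touching fence and jaw (125–175), the pawl swung out (post 380,33), and the bystanders in place.

```bash
python3 -c "
from rig import bot
print(bot.hand_in())"
```

```text
the job is handed in; nothing more can be done
None
```

The job is handed in: the pawl is swung out about 0.6 rad, and the block is square between jaw and fence at an estimated 7 to 11 N. That force comes from the wrist-force readings while winding and was not re-checked after the knob was let go; the arm is clear and the bystanders in the last picture had not moved.

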